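# Lift the boiled egg from the egg cooker with tongs

### The job

The small egg in the egg cooker is done and too hot to touch: pick up the kitchen tongs, close them gently on the small egg, lift it out of its seat and hold it still at least 5 cm above the seat, over the cooker's tray, so that it can drip off. Finish while holding it there in the tongs: do not put anything down or let go, do not touch the eggs with the gripper itself, and leave the large egg and everything else on the worktop where they are.

Things in the scene. Friction and masses are not known exactly. Their poses are not given: they have to be found in the camera images.
- tongs_grip (a point): Sprung steel kitchen tongs, 120 g, lying on edge so that they open level. Point: midway between the two black ribbed grip panels (88 mm long, 18 mm high, 61 mm apart over their outsides when open), half-way up the 20 mm high arms, about at the balance point. x runs along the tongs to the tips, z up. The frame rides on the left arm: squeezing turns the middle line clockwise from x by half the joint value.
- hinge (a point): Hinge pin at the rear end of the tongs, 115 mm behind tongs_grip, half-way up; a small hanging ring reaches 30 mm further back. The line from here to midway between the tips is the tongs' middle line.
- tip_left (a point): Bottom of the left tip's dark silicone cup, half-way up, 123 mm ahead of tongs_grip. The cups are shallow upright troughs, 18 mm high, 30 mm long, 8 mm deep, facing each other; an egg gripped in them has its centre midway between tip_left and tip_right and touches at its widest level. The arm's outside is 5 mm beyond this point.
- tip_right (a point): The same point on the right arm, the one that turns on joint tongs_arm. The two tip points are 80 mm apart when the tongs are open and 42 mm when the cups are closed on the 38 mm egg.
- tongs_arm (a joint): How far the tongs are squeezed, rad: 0 open (sprung against a stop), at most 0.30. 0.1 rad narrows them by 11.5 mm at the grip panels and 24 mm at the tips; about 0.16 when on the small egg. Squeezing at the panels takes 4.4 N to begin, 7.6 N at 0.16; half of any force beyond that presses on the egg. Held partly squeezed, the spring keeps them firm in a grip.
- small_egg_center (a point): Centre of the small boiled egg, brown, 38 mm across, 48 mm tall, 36 g: the one to lift. It stands upright and loose in one of the cooker's two seats, its centre about 72 mm above the worktop and 13 mm above the seat's rim. Its shell cracks if the tongs press on it with over 20 N from each side; up to 40 N of grip on the tongs' panels is safe.
- large_egg_center (a point): Centre of the large boiled egg, same brown, 47 mm across, 62 mm tall, 66 g, upright in the other seat, 80 mm from the small one, its centre 81 mm above the worktop. It stays.
- small_egg: The small egg as a whole: origin at its lowest point, z up through its blunt and pointed ends.
- large_egg: The large egg as a whole: origin at its lowest point, z up through its ends.
- tongs: The tongs as a whole: axes as tongs_grip, origin 10 mm below it.
- cooker: Round white egg cooker, 160 mm across, fixed, lid off. Origin under its middle on the worktop, z up; the rotary switch on its -x side roughly faces the robot. The black tray is 46 mm above the worktop; two seats, 37 mm across, their rims 58.5 mm above the worktop, lie 40 mm from the middle at the cooker's own +x and -x. Nothing on it is higher than the rims.
- tray_center (a point): Middle of the tray's top face, 46 mm above the worktop.
- espresso_cup: striped espresso cup standing upright, 65 mm across, 50 mm high, origin under its middle; a bystander to leave alone
- salt_shaker: salt shaker, 44 mm across, 90 mm high, origin under its middle; a bystander to leave alone
- teaspoon: teaspoon lying flat, 132 mm long, 26 mm wide, 9 mm high, origin under its middle; a bystander to leave alone
There are look-alikes about, which are no part of the job. What is shaped like the small_egg but black or turquoise is not meant.

How it is judged:
On the way, in this order (a step that is already met when the one before it is completed fails the run):
1. the tongs are gripped and lifted off the worktop (contact force between the fingers and tongs above 1 N and height (world z) of tongs_grip above 0.04 m), for 0.2 s.
2. the tongs' tips are closed on the small egg while it still stands in its seat (contact force between the fingers and tongs above 1 N and contact force between tongs and small_egg above 0.6 N and z of small_egg_center in the frame of cooker below 0.082 m), for 0.1 s.
3. the small egg is out of its seat, carried by the tongs alone (contact force between the fingers and tongs above 1 N and contact force between tongs and small_egg above 0.3 N and z of small_egg_center in the frame of cooker above 0.09 m and contact force between small_egg and cooker below 0.05 N), for 0.2 s.
At the end, for the whole second after the job is handed in: To the end and 1 s after: gripper holds tongs, tongs alone carry the small egg, its centre over 112 mm above the worktop (40 mm up), within 85 mm sideways of the tray middle, slower than 40 mm/s, nothing touching the cooker; the large egg in its seat, moved under 12 mm, tilt under 0.3 rad (contact force between the fingers and tongs above 1 N and contact force between tongs and small_egg above 0.3 N and z of small_egg_center in the frame of cooker above 0.112 m and horizontal distance between small_egg_center and tray_center below 0.085 m and contact force between each of small_egg, tongs and cooker below 0.05 N and contact force between small_egg and large_egg below 0.05 N and contact force between small_egg and the fingers below 0.05 N and linear speed of small_egg below 0.04 m/s and distance of large_egg_center from where it was at the start of the episode below 0.012 m and angle between large_egg's own z axis and vertical below 0.3 rad); the arm keeps its last pose, push and grip.
It fails at once if the gripper itself touches an egg (contact force between the arm and small_egg above 0.2 N or contact force between the arm and large_egg above 0.2 N).
It fails at once if the small egg is squeezed so hard that its shell cracks (over about 20 N from each side, 40 N in all) (contact force between tongs and small_egg above 40 N).
It fails at once if the large egg is shifted by more than 15 mm (distance of large_egg_center from where it was at the start of the episode above 0.015 m).
It fails at once if another thing on the worktop is shifted by more than 30 mm (distance of any of espresso_cup, salt_shaker, teaspoon from where it was at the start of the episode above 0.03 m).
It also fails if it takes over 38 s, if anything falls off the work surface, if the arm or the gripper's body presses on something with over 40 N, if the wrist force passes 120 N, or if a joint passes its speed limit or range.

### The arm

A 7-joint arm with a two-finger parallel gripper is mounted at the origin on a cart in front of the work surface, level with it; the furniture and walls round the work are solid. World frame = base frame: x ahead of the robot, y to its left, z up, the work surface at z = 0. Lengths are in m, angles in rad, forces in N, time in s.
With the tool pointing down it reaches from about 0.4 to 0.85 m from the base axis. Payload 10.4 kg.
Tool frame: the origin (TCP) lies where the fingers leave the gripper's body, on its centre line; the fingertips stand 73 mm ahead of it and the grasp point (between the pads) lies 54 mm ahead of it; z points along the fingers, y is the line along which they close (so a half turn about z gives the same grasp; the last joint's range is limited). The gripper opens to 85 mm and grips with 20 to 120 N. Pads are 22 mm wide; open, the fingers measure 114 mm over their backs; the gripper's body (76 mm by 85 mm) begins 54 mm behind the grasp point. The pads swing forward as they close: fully open they stand 13 mm farther back than shut.
Start: joints at [1.22, 0.332, -0.065, 1.46, 0.022, 1.35, -0.088], TCP at [0.201, -0.592, 0.304] pointing down, gripper open.
Joint ranges: [-2.6, 2.6], [-0.5, 2.12], [-1.47, 1.34], [0.16, 2.42], [-1.27, 4.41], [0.06, 2.06], [-2.6, 2.6]. Speed limits (rad/s): [2.22, 2.22, 2.79, 2.79, 3.14, 3.14, 3.14].

### API

Orientations are given as a unit quaternion [x, y, z, w].
In Python, from workcell import manip, camera gives the robot as it stands. The module is installed in compiled form; this text tells all that it offers.
- The arm moves only by the shell command python3 -m creep 'ROWS' [OPENING] [FORCE]. ROWS is JSON, a list of rows, each a list of 2 entries, a list of its own where there are three numbers: the shift along the tool's x, y, z in mm, then the turn about the tool's z in rad. In form: [[[tx, ty, tz], twist], ...]. A call has 1 to 5 rows; each row is the pose to reach, as a shift and turn from the pose commanded when the call began, along the tool's axes at that moment; what a row does not reach only later rows make up. A row lasts 1/12 s, in which the tool goes at most 41.7 mm and 7.16 degrees, less where a joint would pass 70% of its speed; a pose out of reach is approached as far as the arm can. A call with a gripper value outside its range is refused whole. OPENING is the opening, from 0 (shut) to 1 (fully open), set as the call begins (- or left out, the last holds). The fingers move at their own pace and stop on an object; FORCE is the grip in N (left out, the last holds). Time passes only in rows, so rows that repeat a pose let the fingers close. It gives the time, the measured TCP pose, the force, the opening and the grip force at its end, in the units of the state.
- manip.get_obs(): the state, without advancing time (a new reading comes with each control period).
- camera(name): name is "side" or "top"; returns a dict with "pixels" (420x560x3 uint8, red, green, blue), "z_map" (420x560 float32, m along the optical axis (not along the pixel's ray), 0 where there is no reading), "fx", "fy", "cx", "cy" (pixels), "distortion" ([k1, k2, p1, p2, k3] as OpenCV has them; the pictures are not rectified), "extrinsics" (4x4, takes a point from world to camera coordinates). Camera axes: x right, y down, z forward; pixel columns grow to the right and rows downward; lengths in m; the calibration is good to about 2 mm. A picture is of the moment at which its call begins.
- manip.hand_in(): hands the job in; it is judged then, once.
The state is a dict: "clock": time; "joint_pos": joint angles; "joint_velocities": joint speeds; "tau": joint torques, N m; "position": TCP position; "ee_rot": TCP orientation; "ft_force": force on the tool from outside, world axes, zero at the start; "torque": the same for the moment, N m; "grip_width": opening from 0.0 (shut) to 1.0 (fully open); "grasp_force": force on a finger pad.
Only numpy, scipy, OpenCV 4.12 (cv2) and the standard library are available. Lean on these libraries where they do the work, as an engineer would, in place of code of your own. Each camera call takes 0.05 s, during which the arm holds its last target. There are 200 camera calls.

## Working session

There is one attempt and no reset: what is moved stays moved. The work goes in short steps, Python scripts to look and compute and a shell command to move; the robot and the scene stay as the last step left them, time stands still between calls to the robot, and variables do not carry over. Pictures are saved under pics/ and viewed, at most 10 in all, crops included, and the job is handed in when it is done.

```bash
mkdir -p pics
python3 - <<'E'
from workcell import manip, camera
import cv2, numpy as np, pickle
for n in ("top","side"):
    c=camera(n); pickle.dump(c,open(f"{n}0.pkl","wb"))
    cv2.imwrite(f"pics/{n}0.png",c["pixels"][:,:,::-1])
    print(n,c["fx"],c["fy"],c["cx"],c["cy"],c["distortion"]); print(np.round(c["extrinsics"],4))
o=manip.get_obs(); print({k:np.round(v,3) for k,v in o.items()})
E
```

```text
top 488.9508350217642 488.9508350217642 272.6784110263911 201.92710877656424 [-0.08992217  0.          0.          0.          0.        ]
[[-0.0166 -0.9999  0.0049 -0.0101]
 [-0.9845  0.0155 -0.1749  0.5384]
 [ 0.1748 -0.0077 -0.9846  0.8806]
 [ 0.      0.      0.      1.    ]]
side 511.5833496017973 511.5833496017973 284.9813603084545 206.7019805914393 [-0.09548386  0.          0.          0.          0.        ]
[[-0.8151 -0.5793  0.0082  0.4421]
 [-0.3641  0.5013 -0.785   0.2903]
 [ 0.4506 -0.6428 -0.6195  0.8686]
 [ 0.      0.      0.      1.    ]]
{'clock': np.float64(0.1), 'joint_pos': array([ 1.22 ,  0.333, -0.065,  1.461,  0.022,  1.35 , -0.089]), 'joint_velocities': array([ 0.   , -0.001, -0.   , -0.002, -0.001,  0.   ,  0.001]), 'tau': array([ 1.0000e-03, -6.2675e+01,  4.9000e-02, -3.9242e+01,  1.6000e-02,
        7.0000e-03,  0.0000e+00]), 'position': array([ 0.201, -0.591,  0.303]), 'ee_rot': array([ 0.987,  0.163, -0.   , -0.001]), 'ft_force': array([-0.163,  0.762,  0.088]), 'torque': array([ 0.02 , -0.008, -0.03 ]), 'grasp_force': np.float64(0.0), 'grip_width': np.float64(1.0)}
```

View pics/top0.png

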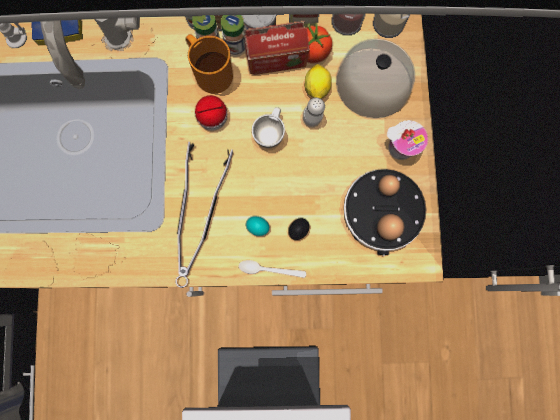

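View pics/side0.png

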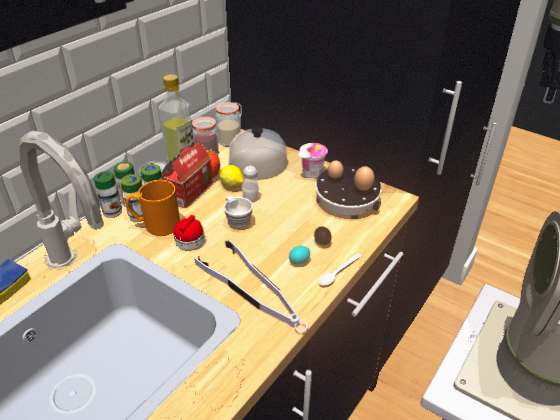

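The top view shows the tongs with their hinge at (183,278) and tips at (191,148) and (231,155), pointing away from the robot. There are four egg shapes: brown (389,185), larger brown (391,227), turquoise (257,226) and black (299,229). The small brown one at (389,185), on the cooker, fits; the turquoise and black ones on the worktop are look-alikes, and the larger brown one stays. The side view agrees: the small egg is at (335,170) and the large one at (364,179).

```bash
cat > h.py <<'E'
import numpy as np, cv2
def rays(c,uv):
    K=np.array([[c["fx"],0,c["cx"]],[0,c["fy"],c["cy"]],[0,0,1]])
    p=cv2.undistortPoints(np.float64(uv).reshape(-1,1,2),K,np.float64(c["distortion"])).reshape(-1,2)
    return np.c_[p,np.ones(len(p))]
def plane(c,uv,z):
    E=np.array(c["extrinsics"]);R,t=E[:3,:3],E[:3,3]; o=-R.T@t; d=rays(c,uv)@R
    return o+d*((z-o[2])/d[:,2])[:,None]
def cloud(c):
    E=np.array(c["extrinsics"]);R,t=E[:3,:3],E[:3,3]
    v,u=np.mgrid[:420,:560]; r=rays(c,np.c_[u.ravel(),v.ravel()])
    P=(r*c["z_map"].reshape(-1,1)-t)@R
    P[c["z_map"].ravel()==0]=np.nan
    return P.reshape(420,560,3)
E
python3 - <<'E'
from h import *; import pickle
for n,boxes in (("top",[(370,165,410,203),(370,207,412,247)]),("side",[(322,155,346,184),(350,160,380,196)])):
    c=pickle.load(open(n+"0.pkl","rb")); hsv=cv2.cvtColor(c["pixels"],cv2.COLOR_RGB2HSV)
    m=cv2.inRange(hsv,(4,70,60),(18,200,255))
    for (a,b,e,f),z in zip(boxes,(.072,.081)):
        mm=np.zeros_like(m); mm[b:f,a:e]=m[b:f,a:e]
        mm=cv2.morphologyEx(mm,cv2.MORPH_OPEN,np.ones((3,3)))
        k=max(cv2.findContours(mm,0,2)[0],key=cv2.contourArea); (x,y),s,an=cv2.fitEllipse(k)
        print(n,(x,y),s,plane(c,[(x,y)],z)[0].round(4))
    if n=="top":
        P=cloud(c); ck=P[165:255,340:430].reshape(-1,3); q=ck[(ck[:,2]>.035)&(ck[:,2]<.062)]
        (cc,r)=cv2.minEnclosingCircle(np.float32(q[:,:2])); print("cooker",cc,r)
        reg=np.zeros(P.shape[:2],bool); reg[138:295,170:240]=1
        t=reg&(P[...,2]>.008)&(P[...,2]<.04); print(t.sum())
        vis=c["pixels"][:,:,::-1].copy(); vis[t]=(0,255,0)
        A=cv2.resize(c["pixels"][130:300,165:245,::-1],None,fx=3.4,fy=3.4,interpolation=2)
        B=cv2.resize(vis[130:300,165:245],None,fx=3.4,fy=3.4,interpolation=0)
        C=cv2.resize(c["pixels"][155:260,340:435,::-1],None,fx=2.5,fy=2.5,interpolation=2)
        C=cv2.copyMakeBorder(C,0,A.shape[0]-C.shape[0],0,0,0)
        cv2.imwrite("pics/crop.png",np.hstack([A,B,C])); print(A.shape)
        for v in range(145,285,8):
            u=np.where(t[v])[0]; print(v,u, [tuple(x.round(3)) for x in P[v,u][[0,-1]]] if len(u) else "")
E
```

```text
top (388.75286865234375, 184.61317443847656) (20.325063705444336, 20.601577758789062) [ 0.5633 -0.2363  0.072 ]
top (390.4131774902344, 226.3933563232422) (25.381282806396484, 26.462997436523438) [ 0.4836 -0.2326  0.081 ]
cooker (0.5230907797813416, -0.2336208075284958) 0.07961537688970566
865
(578, 272, 3)
145 [188 189 191 192 193] [(np.float64(0.662), np.float64(0.149), np.float64(0.02)), (np.float64(0.664), np.float64(0.14), np.float64(0.01))]
153 [187 188 189 227 228 230 231] [(np.float64(0.645), np.float64(0.15), np.float64(0.02)), (np.float64(0.645), np.float64(0.063), np.float64(0.015))]
161 [185 186 187 224 225 226 227 228 229] [(np.float64(0.629), np.float64(0.154), np.float64(0.02)), (np.float64(0.63), np.float64(0.067), np.float64(0.009))]
169 [185 186 224 225 226] [(np.float64(0.612), np.float64(0.154), np.float64(0.019)), (np.float64(0.612), np.float64(0.073), np.float64(0.014))]
177 [185 186 221 222 223] [(np.float64(0.596), np.float64(0.154), np.float64(0.018)), (np.float64(0.597), np.float64(0.079), np.float64(0.011))]
185 [185 186 217 218 219] [(np.float64(0.58), np.
[... 1409 characters left out ...]
.float64(0.136), np.float64(0.01))]
265 [179 180 181 189 190 191] [(np.float64(0.423), np.float64(0.163), np.float64(0.021)), (np.float64(0.423), np.float64(0.141), np.float64(0.013))]
273 [179 180 181 182 183 184 185 186 187 188] [(np.float64(0.408), np.float64(0.163), np.float64(0.016)), (np.float64(0.408), np.float64(0.147), np.float64(0.009))]
281 [176 187] [(np.float64(0.393), np.float64(0.17), np.float64(0.009)), (np.float64(0.393), np.float64(0.149), np.float64(0.011))]
side (333.59033203125, 171.33062744140625) (19.624359130859375, 23.73492431640625) [ 0.5618 -0.2273  0.072 ]
side (363.87054443359375, 182.1378936767578) (26.71041488647461, 29.13605308532715) [ 0.4763 -0.2191  0.081 ]
```

View pics/crop.png

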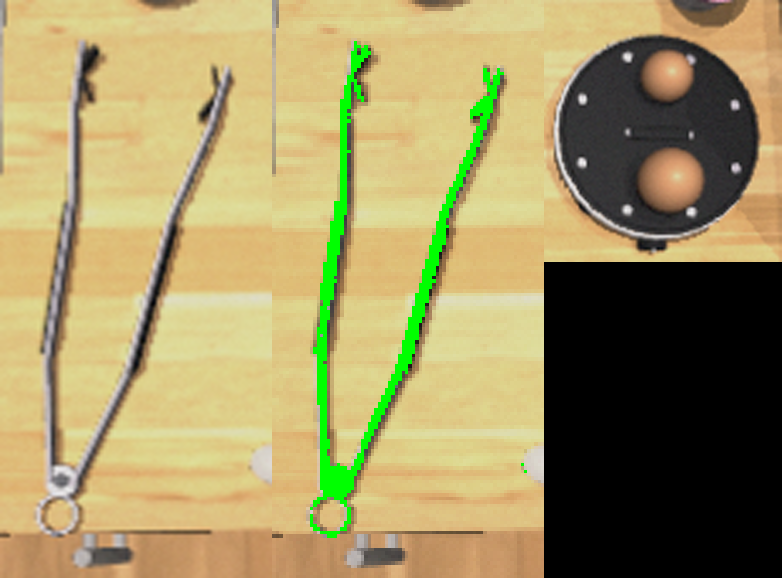

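The crop confirms it: the small brown egg in the cooker's far seat is the target, at about (389,185), and the large one is nearer the robot. The tongs' hinge and cups are clear too. I'll work out the moves next.

```bash
cat >> h.py <<'E'
def tool_yaw(o):
    from scipy.spatial.transform import Rotation as Ro
    x=Ro.from_quat(o["ee_rot"]).as_matrix()[:,0]; return np.arctan2(x[1],x[0])
def shift(p,yaw,q):   # world -> tool shift (tool z down), mm
    d=1e3*(np.array(q)-p); c,s=np.cos(yaw),np.sin(yaw)
    return np.round([c*d[0]+s*d[1], s*d[0]-c*d[1], -d[2]],1)
def plan(p,yaw,q,yq,n):
    p=np.array(p,float);q=np.array(q,float)
    for i in range(n):
        a=p+(q-p)*i/n; b=p+(q-p)*(i+1)/n
        print(shift(a,yaw+(yq-yaw)*i/n,b),"twist",round(-(yq-yaw)/n,3))
E
python3 - <<'E'
from h import *; import pickle
c=pickle.load(open("top0.pkl","rb"))
H=plane(c,[(182.9,271.2)],.02)[0]; L,R=plane(c,[(188.5,151.5),(228.8,157)],.019)
M=(L+R)/2; d=(M-H)[:2]; y=np.arctan2(d[1],d[0]); G=H[:2]+.115*d/np.hypot(*d)
print(H,L,R,np.hypot(*d),"yaw",y,"grip",G)
from workcell import manip
o=manip.get_obs(); print(o["position"],tool_yaw(o))
plan(o["position"],tool_yaw(o),[*G,.17],y+np.pi,5)
E
```

```text
[0.41110737 0.15509281 0.02      ] [0.64831372 0.14757529 0.019     ] [0.63552522 0.0668601  0.019     ] 0.23572494777016165 yaw -0.20452017998919975 grip [0.52371061 0.13173661]
[ 0.20116799 -0.59149557  0.30322078] 0.32783914829668914
[ 107.6 -116.2   26.6] twist -0.522
[151.2 -47.   26.6] twist -0.522
[154.6  34.6  26.6] twist -0.522
[116.7 107.   26.6] twist -0.522
[ 47.8 151.   26.6] twist -0.522
```

```bash
python3 -m creep '[[[15,-16,4],-0.08],[[38,-42,10],-0.19],[[61,-67,15],-0.3],[[84,-92,21],-0.41],[[107.6,-116.2,26.6],-0.522]]' 1 20 && python3 -m creep '[[[30,-9,5],-0.104],[[60,-19,11],-0.209],[[91,-28,16],-0.313],[[121,-38,21],-0.418],[[151.2,-47,26.6],-0.522]]'
python3 - <<'E'
from h import *
from workcell import manip
o=manip.get_obs(); print(o["position"],tool_yaw(o),o["joint_pos"].round(2))
plan(o["position"],tool_yaw(o),[.5237,.1317,.17],np.pi-.2045,3)
E
```

```text
clock: 0.52
position: [0.2658, -0.4454, 0.2767]
ee_rot: [0.91, 0.415, -0.0, -0.0]
ft_force: [0.9, -0.9, 0.5]
grip_width: 1.0
grasp_force: 0.0
clock: 0.93
position: [0.3303, -0.3009, 0.2503]
ee_rot: [0.772, 0.635, -0.0, -0.0]
ft_force: [1.7, -0.3, -0.2]
grip_width: 1.002
grasp_force: 0.0
[ 0.33031652 -0.30086802  0.2503365 ] 1.376871713153947 [ 1.01 -0.   -0.37  1.96 -0.    1.18  0.45]
[153.9  35.5  26.8] twist -0.52
[115.9 107.3  26.8] twist -0.52
[ 47.3 150.7  26.8] twist -0.52
```

```bash
python3 -m creep '[[[31,7,5],-0.104],[[62,14,11],-0.208],[[92,21,16],-0.312],[[123,28,21],-0.416],[[154,35.5,26.8],-0.52]]' >/dev/null && python3 -m creep '[[[23,21,5],-0.104],[[46,43,11],-0.208],[[70,64,16],-0.312],[[93,86,21],-0.416],[[116,107.3,26.8],-0.52]]' >/dev/null && python3 -m creep '[[[11,36,6],-0.12],[[22,70,12],-0.23],[[32,102,18],-0.34],[[40,130,23],-0.44],[[47.3,150.7,26.8],-0.52]]'
python3 - <<'E'
from h import *
from workcell import manip,camera
import pickle
o=manip.get_obs(); print(o["position"],tool_yaw(o),o["joint_pos"].round(2))
plan(o["position"],tool_yaw(o),[.5237,.1317,.071],np.pi-.2045,1)
c=camera("side"); cv2.imwrite("pics/s1.png",cv2.resize(c["pixels"][150:390,150:400,::-1],None,fx=2.4,fy=2.4,interpolation=2))
E
```

```text
clock: 2.18
position: [0.5263, 0.1317, 0.1696]
ee_rot: [0.101, 0.995, 0.0, -0.0]
ft_force: [-0.3, -0.5, -0.3]
grip_width: 0.999
grasp_force: 0.0
[0.52627324 0.13174946 0.16959579] 2.9384226166013407 [ 0.38  0.39 -0.84  1.8   0.33  1.09  0.79]
[ 2.5 -0.6 98.6] twist 0.001
```

View pics/s1.png

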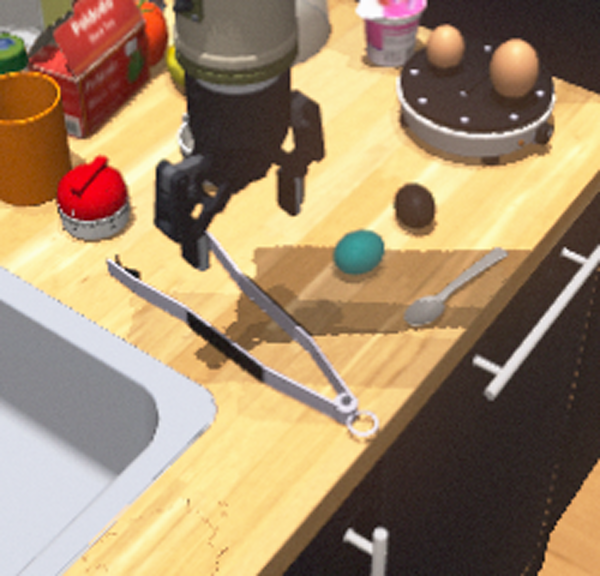

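The gripper stands above the tongs, aligned across the panels, which appear around (225,345) and (270,300) in this crop. I'll go down.

```bash
python3 -m creep '[[[2.5,-0.6,15],0],[[2.5,-0.6,35],0],[[2.5,-0.6,55],0],[[2.5,-0.6,68],0],[[2.5,-0.6,75],0]]' && python3 -m creep '[[[0,0,6],0],[[0,0,12],0],[[0,0,18],0],[[0,0,23],0],[[0,0,23.5],0]]'
python3 - <<'E'
from h import *
from workcell import manip,camera
o=manip.get_obs(); print(o["position"],tool_yaw(o))
c=camera("side"); cv2.imwrite("pics/s2.png",cv2.resize(c["pixels"][200:350,170:330,::-1],None,fx=3.7,fy=3.7,interpolation=2))
E
```

```text
clock: 2.65
position: [0.5225, 0.1288, 0.0934]
ee_rot: [0.105, 0.994, -0.0, -0.001]
ft_force: [-0.1, 0.4, -0.3]
grip_width: 1.0
grasp_force: 0.0
clock: 3.07
position: [0.5231, 0.129, 0.0712]
ee_rot: [0.105, 0.994, -0.0, -0.0]
ft_force: [0.4, -0.1, 0.7]
grip_width: 0.996
grasp_force: 0.0
[0.52313181 0.12900063 0.0711842 ] 2.9316820568962454
```

View pics/s2.png

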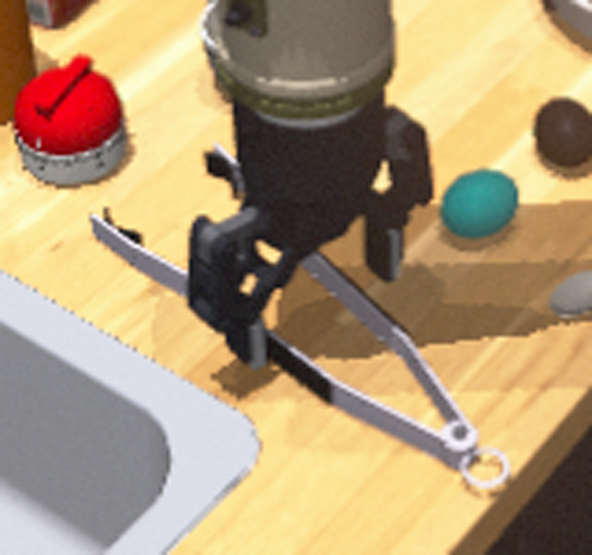

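The fingers straddle both panels: left finger at (250,350), right at (385,260). I'll recentre by about 2.7 mm and then close partly.

```bash
python3 -m creep '[[[0.5,2.6,0],0.007],[[0.5,2.6,0],0.007],[[0.5,2.6,0],0.007]]' && python3 -m creep '[[[0,0,0],0],[[0,0,0],0],[[0,0,0],0],[[0,0,0],0],[[0,0,0],0]]' 0.65 20 && python3 -m creep '[[[0,0,0],0],[[0,0,0],0]]' && python3 -m creep '[[[0,0,-4],0],[[0,0,-8],0],[[0,0,-15],0],[[0,0,-25],0],[[0,0,-30],0]]'
```

```text
clock: 3.37
position: [0.5236, 0.1321, 0.0722]
ee_rot: [0.108, 0.994, 0.0, 0.0]
ft_force: [0.1, 0.3, 0.9]
grip_width: 1.0
grasp_force: 0.0
clock: 3.78
position: [0.524, 0.1321, 0.0726]
ee_rot: [0.108, 0.994, 0.0, 0.001]
ft_force: [-0.7, 0.2, 6.8]
grip_width: 0.653
grasp_force: 7.5
clock: 3.95
position: [0.524, 0.1322, 0.0726]
ee_rot: [0.108, 0.994, 0.0, 0.001]
ft_force: [-0.5, 1.1, 6.5]
grip_width: 0.65
grasp_force: 7.5
clock: 4.37
position: [0.5238, 0.132, 0.1034]
ee_rot: [0.108, 0.994, 0.0, 0.001]
ft_force: [-0.4, 0.4, -1.6]
grip_width: 0.652
grasp_force: 4.9
```

```bash
python3 -m creep '[[[0,0,-15],0],[[0,0,-40],0],[[0,0,-70],0],[[0,0,-105],0],[[0,0,-127],0]]'
python3 - <<'E'
from h import *
from workcell import manip
o=manip.get_obs(); print(o["position"],tool_yaw(o))
plan(o["position"],tool_yaw(o),[.5633,-.113,.23],np.pi/2,3)
E
```

```text
clock: 4.78
position: [0.5238, 0.1324, 0.2325]
ee_rot: [0.108, 0.994, 0.0, 0.001]
ft_force: [0.5, -0.4, -1.0]
grip_width: 0.648
grasp_force: 4.9
[0.5237784  0.13244527 0.23248689] 2.925406722405124
[-30.4 -77.1   0.8] twist 0.452
[-61.  -56.1   0.8] twist 0.452
[-79.4 -23.8   0.8] twist 0.452
```

```bash
python3 -m creep '[[[-4,-10,0],0.06],[[-10,-26,0],0.15],[[-17,-43,0],0.25],[[-24,-60,0],0.35],[[-30.4,-77,0],0.452]]' >/dev/null && python3 -m creep '[[[-12,-11,0],0.09],[[-24,-22,0],0.18],[[-36,-34,0],0.27],[[-49,-45,0],0.36],[[-61,-56,0],0.452]]' >/dev/null && python3 -m creep '[[[-20,-6,0],0.12],[[-40,-12,0],0.24],[[-58,-17,0],0.34],[[-71,-21,0],0.41],[[-79.4,-23.8,0],0.452]]' && python3 -m creep '[[[0,0,0],0],[[0,0,0],0],[[0,0,0],0]]' >/dev/null
python3 - <<'E'
from h import *
from workcell import manip,camera
import pickle
o=manip.get_obs(); print(o["position"],tool_yaw(o),o["joint_pos"].round(2))
c=camera("top");pickle.dump(c,open("top1.pkl","wb"))
A=cv2.resize(c["pixels"][130:290,260:440,::-1],None,fx=3,fy=3,interpolation=2)
s=camera("side");pickle.dump(s,open("side1.pkl","wb"))
cv2.imwrite("pics/t1.png",A)
cv2.imwrite("pics/s3.png",cv2.resize(s["pixels"][60:260,190:420,::-1],None,fx=2.6,fy=2.6,interpolation=2))
E
```

```text
clock: 6.03
position: [0.5627, -0.1154, 0.2293]
ee_rot: [0.71, 0.704, -0.0, 0.0]
ft_force: [0.2, 0.6, -1.8]
grip_width: 0.651
grasp_force: 4.9
[ 0.56273584 -0.11240688  0.22911792] 1.5715252899964807 [ 0.57  0.32 -0.54  1.67  0.18  1.19 -0.01]
```

View pics/t1.png

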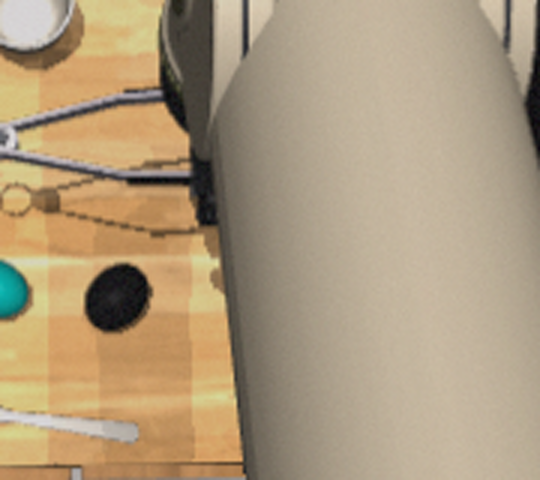

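View pics/s3.png

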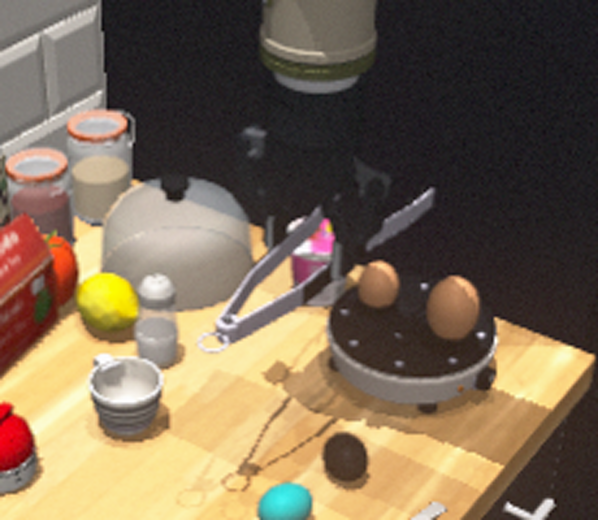

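The top view is largely blocked by the arm, but the hinge shows at crop (5,138) with both arms running right along -y. The side view shows the hinge at crop (229,328) and the right arm's end at (433,190), beyond the small egg at (380,284).

Run:
```python
from h import *; import pickle
t=pickle.load(open("top1.pkl","rb")); s=pickle.load(open("side1.pkl","rb"))
def P(c): 
    return c["extrinsics"][:3]
def tri(a,b):
    X=cv2.triangulatePoints(np.float64(P(t)),np.float64(P(s)),rays(t,[a])[:,:2].T,rays(s,[b])[:,:2].T); return (X[:3]/X[3]).ravel()
f=lambda x,y:(260+(x-1)/3,130+(y-1)/3); g=lambda x,y:(190+(x-.8)/2.6,60+(y-.8)/2.6)
print("hinge tri",tri(f(5,137),g(229,325)), plane(t,[f(5,137)],.177), plane(s,[g(229,325)],.177))
Pt=cloud(t); q=Pt[165:190,256:270].reshape(-1,3); print("hinge z",q[(q[:,2]>.1)&(q[:,2]<.25)].round(4)[::6])
# upper edge of arms in top image: z>0.12 columns
for u in range(262,324,6):
    w=[v for v in range(150,200) if .13<Pt[v,u,2]<.2]
    if w: print(u,[tuple(Pt[v,u].round(3)) for v in (w[0],w[-1])])
Ps=cloud(s); m=(Ps[...,2]>.13)&(Ps[...,2]<.2)&(Ps[...,1]<-.17)&(Ps[...,1]>-.3)
v,u=np.where(m); print(len(u)); i=np.argsort(Ps[v,u,1]); 
for k in i[::max(1,len(i)//18)]: print(u[k],v[k],Ps[v[k],u[k]].round(4),s["pixels"][v[k],u[k]])
```

```text
hinge tri [5.62240621e-01 8.46562142e-05 1.65157376e-01] [[5.59943697e-01 1.41771976e-04 1.77000000e-01]] [[0.55203484 0.01323997 0.177     ]]
hinge z [[ 0.5739 -0.0127  0.1699]
 [ 0.5701 -0.001   0.1722]
 [ 0.5708 -0.011   0.1688]
 [ 0.5693  0.0007  0.1687]
 [ 0.5698 -0.0093  0.1659]
 [ 0.5674  0.0041  0.1697]
 [ 0.5688 -0.0059  0.1631]
 [ 0.5655  0.0074  0.1706]
 [ 0.5652 -0.0026  0.1712]
 [ 0.5633  0.0057  0.1726]
 [ 0.5643 -0.0042  0.1679]
 [ 0.562   0.0024  0.1708]
 [ 0.5607  0.0091  0.1694]
 [ 0.5614 -0.0008  0.1659]
 [ 0.5587  0.0058  0.1708]
 [ 0.559  -0.0041  0.1688]
 [ 0.5568  0.0025  0.1714]
 [ 0.5563  0.0093  0.1664]
 [ 0.5553 -0.0008  0.1701]
 [ 0.5536  0.0059  0.1707]
 [ 0.553  -0.0041  0.1727]
 [ 0.5536  0.0077  0.163 ]
 [ 0.5531 -0.0023  0.1645]
 [ 0.5515 -0.0123  0.1713]
 [ 0.5525 -0.0022  0.1594]
 [ 0.5505 -0.0123  0.1681]]
262 [(np.float64(0.57), np.float64(-0.001), np.float64(0.172)), (np.float64(0.553), np.float64(-0.001), np.float64(0.157))]
268 [(np.float64(0.572), np.float64(-0.011), np.float64(0.172)), (np.float64(0.551), np.float64(-0.011), np.float64(0.159)
[... 1327 characters left out ...]
0.9971 -0.2671  0.1819] [132 126 120]
205 90 [ 0.993  -0.2551  0.1521] [119 115 111]
203 81 [ 0.9904 -0.248   0.1819] [131 127 121]
201 82 [ 0.9913 -0.241   0.1814] [129 126 123]
198 78 [ 0.9948 -0.2348  0.1942] [192 186 181]
350 138 [ 0.5277 -0.229   0.1754] [147 143 151]
194 78 [ 0.9975 -0.2228  0.1979] [206 201 193]
196 101 [ 0.9921 -0.2162  0.135 ] [127 124 118]
192 81 [ 0.9933 -0.2104  0.1951] [193 187 181]
192 93 [ 0.9913 -0.2039  0.1637] [129 126 122]
189 83 [ 0.9918 -0.1975  0.1946] [191 188 180]
190 104 [ 0.9908 -0.1919  0.1365] [132 131 126]
338 149 [ 0.5328 -0.1859  0.1661] [105 100 107]
185 96 [ 0.9915 -0.178   0.1653] [130 125 120]
332 153 [ 0.5385 -0.1705  0.1613] [105  99 106]
```

```bash
python3 -m creep '[[[1,1.3,8],0],[[1,1.3,20],0],[[1,1.3,34],0],[[1,1.3,45],0],[[1,1.3,50],0]]' && python3 -m creep '[[[0,0,0],0],[[0,0,0],0]]' >/dev/null
python3 - <<'E'
from h import *; import pickle
from workcell import camera, manip
s0=pickle.load(open("side1.pkl","rb")); g=(190+(433-.8)/2.6,60+(190-.8)/2.6); print("right arm end",plane(s0,[g],.175))
s=camera("side");pickle.dump(s,open("side2.pkl","wb"))
o=manip.get_obs(); print(o["position"],tool_yaw(o))
P=cloud(s); m=(P[...,2]>.1)&(P[...,2]<.15)&(P[...,1]<-.18)&(P[...,0]<.65)&(P[...,0]>.48); q=P[m]
for y in np.arange(-.26,-.18,.01):
    w=q[abs(q[:,1]-y)<.005]; print(round(y,3),len(w),w.min(0).round(3) if len(w) else "",w.max(0).round(3) if len(w) else "")
cv2.imwrite("pics/s4.png",cv2.resize(s["pixels"][110:220,280:400,::-1],None,fx=5,fy=5,interpolation=2))
E
```

```text
clock: 6.8
position: [0.563, -0.1122, 0.1762]
ee_rot: [0.708, 0.707, -0.001, -0.001]
ft_force: [-0.6, 0.8, -1.0]
grip_width: 0.652
grasp_force: 4.9
right arm end [[ 0.52811321 -0.25849093  0.175     ]]
[ 0.56430737 -0.1124173   0.17914739] 1.5689978130354545
-0.26 0  
-0.25 19 [ 0.526 -0.254  0.112] [ 0.597 -0.245  0.131]
-0.24 22 [ 0.481 -0.244  0.108] [ 0.533 -0.235  0.131]
-0.23 45 [ 0.481 -0.235  0.105] [ 0.538 -0.225  0.129]
-0.22 55 [ 0.48  -0.225  0.1  ] [ 0.538 -0.215  0.13 ]
-0.21 26 [ 0.482 -0.215  0.101] [ 0.599 -0.206  0.129]
-0.2 19 [ 0.53  -0.204  0.107] [ 0.597 -0.196  0.131]
-0.19 24 [ 0.53  -0.195  0.111] [ 0.535 -0.186  0.129]
-0.18 10 [ 0.532 -0.185  0.11 ] [ 0.536 -0.181  0.127]
```

View pics/s4.png

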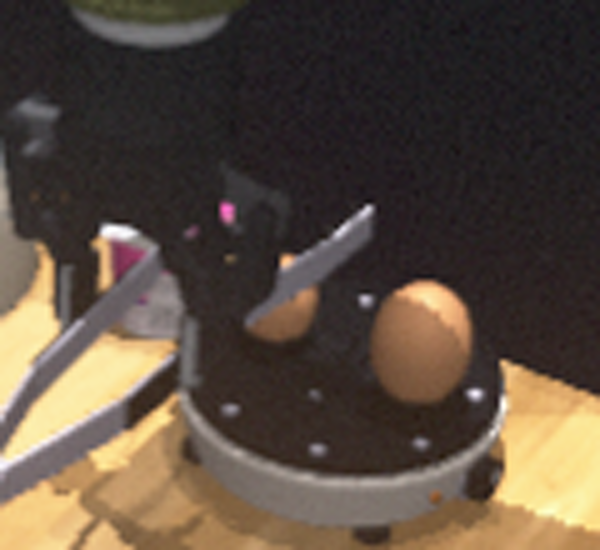

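Side view: the right arm at crop (310,270) passes between the small egg (285,315) and the large egg (422,340) with room to spare. I'll continue down.

```bash
python3 -m creep '[[[2,-1,8],0],[[2,-1,17],0],[[2,-1,26],0],[[2,-1,35],0],[[2,-1,38],0]]' && python3 -m creep '[[[0,0,4],0],[[0,0,8],0],[[0,0,8],0],[[0,0,8],0]]'
python3 - <<'E'
from h import *; import pickle
from workcell import camera, manip
s=camera("side"); o=manip.get_obs(); print(o["position"])
P=cloud(s)
m=(P[...,2]>.06)&(P[...,2]<.1)&(P[...,1]<-.17)&(P[...,1]>-.27)&(P[...,0]<.55)&(P[...,0]>.515); q=P[m]
for y in np.arange(-.26,-.16,.01):
    w=q[abs(q[:,1]-y)<.005]; print(round(y,3),len(w),w.min(0).round(3) if len(w) else "",w.max(0).round(3) if len(w) else "")
cv2.imwrite("pics/s5.png",cv2.resize(s["pixels"][110:220,280:400,::-1],None,fx=5,fy=5,interpolation=2))
E
```

```text
clock: 7.43
position: [0.5622, -0.1105, 0.1387]
ee_rot: [0.708, 0.706, -0.001, -0.001]
ft_force: [-0.7, 0.2, -2.1]
grip_width: 0.65
grasp_force: 4.9
clock: 7.77
position: [0.5631, -0.1105, 0.1328]
ee_rot: [0.708, 0.706, 0.0, 0.0]
ft_force: [-0.4, 0.0, -1.1]
grip_width: 0.653
grasp_force: 4.9
[ 0.56324995 -0.1105573   0.13306516]
-0.26 0  
-0.25 9 [ 0.525 -0.252  0.068] [ 0.536 -0.245  0.083]
-0.24 31 [ 0.525 -0.245  0.061] [ 0.549 -0.236  0.084]
-0.23 37 [ 0.525 -0.234  0.061] [ 0.55  -0.226  0.085]
-0.22 31 [ 0.525 -0.225  0.061] [ 0.55  -0.217  0.085]
-0.21 20 [ 0.526 -0.213  0.066] [ 0.531 -0.206  0.086]
-0.2 21 [ 0.528 -0.203  0.062] [ 0.533 -0.195  0.084]
-0.19 17 [ 0.53  -0.194  0.066] [ 0.534 -0.185  0.082]
-0.18 16 [ 0.531 -0.185  0.066] [ 0.535 -0.176  0.083]
-0.17 3 [ 0.533 -0.175  0.062] [ 0.536 -0.173  0.067]
```

View pics/s5.png

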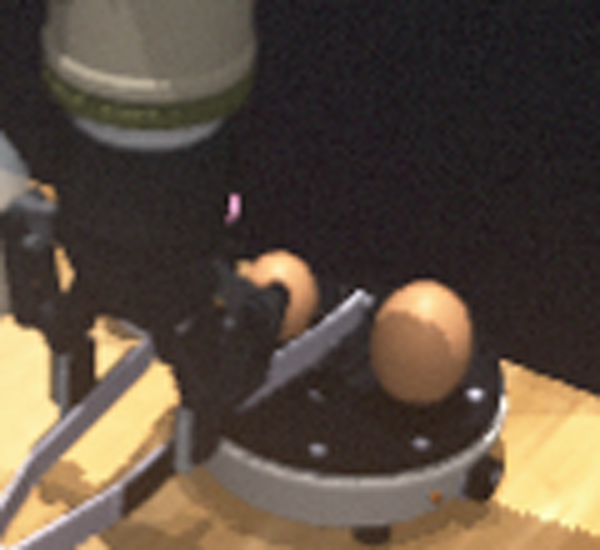

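The cups are at egg height, and the right arm at crop (310,345) sits between the two eggs. Closing gently.

```bash
python3 -m creep '[[[0,0,0],0],[[0,0,0],0],[[0,0,0],0]]' 0.57 20 && python3 -m creep '[[[0,0,0],0],[[0,0,0],0],[[0,0,0],0]]' 0.52 && python3 -m creep '[[[0,0,0],0],[[0,0,0],0],[[0,0,0],0]]' 0.48 && python3 -m creep '[[[0,0,0],0],[[0,0,0],0],[[0,0,0],0],[[0,0,0],0]]' 0.44 25
```

```text
clock: 8.07
position: [0.5632, -0.1106, 0.1331]
ee_rot: [0.708, 0.706, 0.0, 0.0]
ft_force: [0.1, -0.8, -1.5]
grip_width: 0.573
grasp_force: 6.2
clock: 8.32
position: [0.5631, -0.1106, 0.1329]
ee_rot: [0.708, 0.706, -0.0, 0.0]
ft_force: [-1.2, 0.3, -2.3]
grip_width: 0.521
grasp_force: 7.2
clock: 8.57
position: [0.5629, -0.1106, 0.1327]
ee_rot: [0.708, 0.706, -0.0, -0.0]
ft_force: [-1.2, -0.3, -0.7]
grip_width: 0.494
grasp_force: 20.9
clock: 8.9
position: [0.563, -0.1106, 0.1328]
ee_rot: [0.708, 0.706, -0.0, 0.0]
ft_force: [-0.2, -0.9, -0.8]
grip_width: 0.49
grasp_force: 26.6
```

The grip has stopped on the egg at opening 0.49. Lifting slowly, straight up.

```bash
python3 -m creep '[[[0,0,-2],0],[[0,0,-6],0],[[0,0,-11],0],[[0,0,-16],0],[[0,0,-20],0]]' && python3 -m creep '[[[0,0,-6],0],[[0,0,-14],0],[[0,0,-22],0],[[0,0,-30],0],[[0,0,-36],0]]' && python3 -m creep '[[[0,0,-4],0],[[0,0,-10],0],[[0,0,-16],0],[[0,0,-20],0],[[0,0,-22],0]]' && python3 -m creep '[[[0,0,0],0],[[0,0,0],0],[[0,0,0],0],[[0,0,0],0],[[0,0,0],0]]'
python3 - <<'E'
from h import *
from workcell import camera
s=camera("side"); P=cloud(s); hsv=cv2.cvtColor(s["pixels"],cv2.COLOR_RGB2HSV)
m=cv2.inRange(hsv,(4,70,60),(18,200,255))>0
for x0,x1 in ((.53,.6),(.44,.52)):
    k=m&(P[...,1]<-.19)&(P[...,1]>-.28)&(P[...,0]>x0)&(P[...,0]<x1)&(P[...,2]>.05); print(k.sum(),P[k].min(0).round(3),P[k].max(0).round(3))
cv2.imwrite("pics/s6.png",cv2.resize(s["pixels"][80:220,270:410,::-1],None,fx=4,fy=4,interpolation=2))
E
```

```text
clock: 9.32
position: [0.5634, -0.1104, 0.1538]
ee_rot: [0.708, 0.706, 0.0, 0.0]
ft_force: [0.6, -1.1, -1.7]
grip_width: 0.489
grasp_force: 26.7
clock: 9.73
position: [0.5633, -0.1105, 0.1901]
ee_rot: [0.708, 0.706, 0.0, 0.0]
ft_force: [1.3, -0.3, -0.9]
grip_width: 0.495
grasp_force: 26.8
clock: 10.15
position: [0.5633, -0.1105, 0.2116]
ee_rot: [0.708, 0.706, 0.0, 0.0]
ft_force: [0.2, -0.2, -1.7]
grip_width: 0.491
grasp_force: 26.8
clock: 10.57
position: [0.563, -0.1105, 0.2106]
ee_rot: [0.708, 0.706, -0.0, -0.0]
ft_force: [-1.3, -0.5, -2.2]
grip_width: 0.486
grasp_force: 26.8
97 [ 0.543 -0.272  0.05 ] [ 0.599 -0.195  0.176]
397 [ 0.46  -0.244  0.056] [ 0.506 -0.206  0.113]
```

View pics/s6.png

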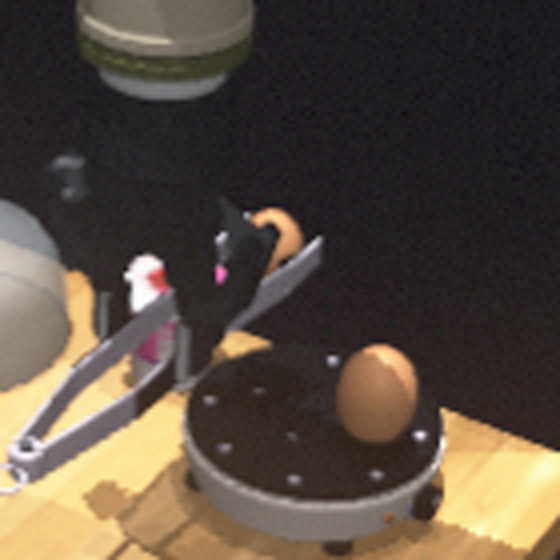

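The egg, at crop (285,240), is held in the tongs with its centre about 0.15 m up. The seat is empty and the large egg at (377,393) hasn't moved. Handing in.

```bash
python3 -c "
from workcell import manip
print(manip.hand_in())"
```

```text
the job is handed in; nothing more can be done
None
```

The small egg is out of its seat and held still in the tongs about 8 cm above it, over the cooker's tray, with the large egg still in its seat; I handed the job in at about 10.6 s, and the hand-in returned no verdict.

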